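Unlatch the returns case and stow the compass

ROBOT

A 7-joint arm with a two-finger parallel gripper is mounted at the origin on the work surface. World frame = base frame: x ahead of the robot, y to its left, z up, the work surface at z = 0. Lengths are in mm, angles in rad, forces in N, time in s.
With the tool pointing down it reaches from about 425 to 875 mm from the base axis. Payload 8.4 kg.
Tool frame: the origin (TCP) lies between the finger pads; the fingertips stand 8 mm ahead of it and the grasp point (between the pads) lies 11 mm behind it; x points along the fingers, z is the direction in which the jaws open and shut, and the axes are right-handed (so a half turn about x gives the same grasp; the last joint's range is limited). The gripper opens to 85 mm and grips with 20 to 120 N. Pads are 22 mm wide; open, the fingers measure 114 mm over their backs; the gripper's body (76 mm by 85 mm) begins 54 mm behind the grasp point. The pads swing forward as they close: fully open they stand 13 mm farther back than shut.
Start: joints at [-1.233, 0.333, 0.04, 1.465, -0.013, 1.343, -0.059], TCP at [274.975, 588.942, 239.308] pointing down, gripper open.
Joint ranges: [-2.58, 2.58], [-0.38, 2.09], [-1.3, 1.39], [0.25, 2.4], [-1.5, 4.64], [0.08, 2.09], [-2.65, 2.65]. Speed limits (rad/s): [2.22, 2.22, 2.79, 2.79, 3.14, 3.14, 3.14].

INTERFACE

Orientations are given as a unit quaternion [x, y, z, w].
In Python, from workcell import telemetry, grab_frame, get_calibration, bot, models gives the robot as it stands.
- The arm moves only by the tool send_rows, never from a script. Its argument "series" is a list of rows, each an object with "dp": the shift along the tool's x, y, z in m, a list of three; "twist": the turn, a rotation vector about the tool's x, y, z in degrees, a list of three; "gripper": the opening, from 0 (shut) to 1 (fully open). A call has 1 to 8 rows; each row shifts and turns the commanded pose from where the row before left it, along the tool's axes as they then stand; what a row does not reach is not made up. A row lasts 1/8 s, in which the tool goes at most 62.5 mm and 10.7 degrees, less where a joint would pass 70% of its speed; a pose out of reach is approached as far as the arm can. A call with a gripper value outside its range is refused whole. The fingers move at their own pace and stop on an object; "force" is the grip in N (left out, the last holds). Time passes only in rows, so rows that do not move let the fingers close. It gives the time, the measured TCP pose, the force and the opening at its end, in the units of the state.
- telemetry.sense(): the state, without advancing time (a new reading comes with each control period).
- grab_frame(name): name is "side" or "top"; returns (picture, depth): 384x512x3 uint8, red, green, blue; 384x512 float32, mm along the optical axis (not along the pixel's ray), 0 where there is no reading.
- get_calibration(name): a dict with "intrinsics" (3x3 intrinsics, pixels), "position" and "orientation" of the camera in the world. Camera axes: x right, y up, looking along -z (the intrinsics and any distortion apply to the point x, -y, -z); pixel columns grow to the right and rows downward; lengths in mm; the calibration is good to about 2 mm. A picture is of the moment at which its call begins. get_calibration takes no time and is no camera call.
- bot.sign_off(): hands the job in, once; it reports no verdict.
Trained networks look in the newest picture that a camera, given by its name, has taken for a name from the list of things; names that differ only in an ending like _2 or _b are one class to them, and where a whole thing is asked for, a point or a joint stands for the part that bears it (a point fixed in the world has none). Each returns a list of dicts, best first, with "confidence" (0 to 1); they miss things now and then, are a little off and sometimes report something else, mostly with a low value. They report only what shows in the picture. A call takes as long as a camera call. They do not tell look-alikes from the thing itself.
- models.look_for(name, camera): "rect" ([centre column, centre row, width, height] in pixels, round what is visible of it).
The state is a dict: "t": time; "joint_pos": joint angles; "joint_vel": joint speeds; "effort": joint torques, N m; "eef_pos": TCP position; "tool_rot": TCP orientation; "ft_force": force on the tool from outside, world axes, zero at the start; "moment": the same for the moment, N m; "width": finger opening in mm.
Only numpy, scipy, OpenCV 4.12 (cv2) and the standard library are available. Lean on these libraries where they do the work, as an engineer would, in place of code of your own. Each camera call takes 0.05 s, during which the arm holds its last target. There are 200 camera calls.

TASK

Swing the red-posted latch lever of the dark case fully clear of the lid, then lift the lid by its orange tab until it stands upright or leans back. Lay the brass compass flat, dial up, in the middle of the green pad inside the case, setting it down gently rather than dropping it. Leave the lever clear and the lid standing open, and leave the other goods where they are, including the ring box in the case.

Things in the scene. Friction and masses are not known exactly. Their poses are not given: they have to be found in the camera images.
- case: dark slate case fixed to the table, outer 170 (x) x 280 (y) x 62 high without lid, walls and floor 6 thick; a 6 thick divider along y = 0 (top at z = 52) splits it into two bays of 158 x 131. Origin: centre of the underside; x points from its front (robot side) to its hinge side, y to its left. A ledge 46 wide, 42 deep, top at z = 70, juts from the front at y = +70 and carries the latch lever
- latch (a joint): latch lever, turns about an upright pivot. 0: it points along the case's +x, lying over the front part of the lid and blocking it; it grows as the lever swings towards the case's +y (counter-clockwise from above), stop at 1.9 rad. Fully clear of the lid from about 1.4 rad. Stays where it is left; about 2 N at the post
- latch_post (a point): axis of the round red post standing on the lever's free end, 12 diameter; this point is 10 below its top. The lever is a steel bar 76 x 14 x 6, its top 24 below this point (post root); its underside 2 above the lid. The post is 60 from the pivot
- latch_pivot (a point): pivot of the lever, on its axis at the height of the lever's underside
- lid (a joint): lid of the case, 0 closed, grows as it opens upward about a level hinge at the far (+x) top edge; 1.57 is upright, stop at 1.75 rad. Stiff hinge: it stays where it is left; lifting takes about 3 N at the tab. It cannot rise while the lever lies over it. The lid is 170 x 280 x 8 thick
- lid_tab (a point): grip point in the orange tab that juts 46 from the lid's front edge; tab 20 wide (along the case's y), 10 thick; the point is 34 out from the lid's front edge, at mid thickness, 204 from the hinge axis; case y = -50
- lid_hinge (a point): middle of the lid's hinge line, which runs along the case's y axis, at the lid's underside
- pad: green pad 120 (case x) x 110 (case y) x 4 thick, fixed on the floor of one of the two bays (varies; hidden until the lid opens). Origin: centre of its underside, 6 above the table; its top is 10 above the table
- compass: brass pocket compass, a disc 50 diameter, 18 thick, about 120 g, cream dial on top, lying on the table; a small stud 8 diameter juts 8 from its rim along its own +x. Origin: centre of its underside, z up out of the dial
- ringbox: navy ring box 52 x 52 x 40, stands in the bay without the pad. Origin: centre of its underside
- bangle: green jade bangle lying flat, 73 outside, 55 inside, 9 thick. Origin: its centre on the table
- stopper: pewter bottle stopper standing on its head, 38 diameter, 60 high. Origin: centre of its underside
- earbuds: white earbud charging case 46 x 60 x 23. Origin: centre of its underside
- sunglasses: tortoiseshell sunglasses standing open, 142 wide (y), 145 long (x, temples to +x), 48 high. Origin: on the table below the lens front's middle
- scanner: dark barcode scanner lying on its side, head 95 x 62 x 40, grey handle 110 long towards its -y. Origin: on the table, near the head's middle
- tape: roll of packing tape lying flat, 100 outside, 76 inside, 48 high. Origin: centre of its underside
There are look-alikes about, which are no part of the job. What is shaped like the compass but blue or purple is not meant.

How it is judged:
By the outcome, as a careful person would: the job done as asked, in the order asked, and still so for the second after the job is handed in, with the robot touching nothing.
It also fails if it takes over 72 s, if anything falls off the work surface, if the arm or the gripper's body presses on something with over 40 N, if the wrist force passes 120 N, or if a joint passes its speed limit or range.

## Working session

There is one attempt and no reset: what is moved stays moved. The work goes in short steps, Python scripts to look and compute and a tool call to move; the robot and the scene stay as the last step left them, time stands still between calls to the robot, and variables do not carry over. Pictures are saved under pics/ and viewed, about 8 in all and at most 12, crops included, and the job is handed in when it is done.

Besides the shell and the picture viewer there is one more tool, called after ">>>" in YAML: its name, and indented under it one key for each argument. send_rows: Moves the arm, as the interface text tells. Its arguments: {"type":"object","properties":{"series":{"type":"array","items":{"type":"object","properties":{"dp":{"type":"array","items":{"type":"number"}},"twist":{"type":"array","items":{"type":"number"}},"gripper":{"type":"number"}}}},"force":{"type":"number"}},"required":["series"]}

```bash
mkdir -p pics
cat > h.py <<'E'
import numpy as np, cv2
from scipy.spatial.transform import Rotation as R
from workcell import telemetry, grab_frame, get_calibration, bot, models
def cal(n):
    c=get_calibration(n); return c,np.array(c["intrinsics"],float),np.array(c["position"],float),R.from_quat(c["orientation"]).as_matrix()
def pts(n,d):
    c,K,p,Rm=cal(n); v,u=np.mgrid[:d.shape[0],:d.shape[1]]
    uv=np.stack([u,v],-1).reshape(-1,1,2).astype(float)
    q=cv2.undistortPoints(uv,K,np.array(c["distortion"],float) if "distortion" in c else None).reshape(*d.shape,2)
    P=np.stack([q[...,0]*d,-q[...,1]*d,-d],-1)
    return P@Rm.T+p
def proj(n,P):
    c,K,p,Rm=cal(n); q=(np.atleast_2d(P)-p)@Rm; q=q*[1,-1,-1]
    return cv2.projectPoints(q,np.zeros(3),np.zeros(3),K,np.array(c["distortion"],float) if "distortion" in c else None)[0].reshape(-1,2)
def snap(n,f=None):
    im,d=grab_frame(n)
    if f: cv2.imwrite("pics/"+f,im[...,::-1])
    return im,d,pts(n,d)
E
python3 - <<'E'
from h import *
a=snap("top"); b=snap("side")
cv2.imwrite("pics/a.png",np.vstack([cv2.resize(a[0],(768,576))])[...,::-1]); cv2.imwrite("pics/b.png",cv2.resize(b[0],(768,576))[...,::-1])
np.savez("s0.npz",ti=a[0],tP=a[2],si=b[0],sP=b[2])
for n in ["top","side"]:
    print(n,get_calibration(n))
    for o in ["case","compass","latch_post","lid_tab","latch","bangle","stopper","earbuds","sunglasses","scanner","tape"]:
        P=(a if n=="top" else b)[2]
        for r in models.look_for(o,n)[:3]:
            u,v=int(r["rect"][0]),int(r["rect"][1]); print(o,np.round(r["rect"]).tolist(),round(r["confidence"],2),P[v,u].round())
print(telemetry.sense())
E
```

```text
top {'intrinsics': array([[387.50185111,   0.        , 254.84312178],
       [  0.        , 387.50185111, 195.20091555],
       [  0.        ,   0.        ,   1.        ]]), 'position': array([ 357.08892683,  -35.29167018, 1380.32407962]), 'orientation': array([ 0.0479807 , -0.04207821, -0.70503552,  0.70629469])}
case [211.0, 180.0, 91.0, 74.0] 0.88 [581. 126.  71.]
compass [320.0, 184.0, 12.0, 18.0] 0.72 [ 576. -251.   19.]
compass [293.0, 191.0, 10.0, 16.0] 0.67 [ 550. -159.   20.]
compass [304.0, 158.0, 15.0, 15.0] 0.54 [ 670. -200.   18.]
latch_post [182.0, 191.0, 5.0, 30.0] 0.64 [540. 229.  66.]
lid_tab [212.0, 181.0, 92.0, 69.0] 0.6 [577. 126.  69.]
bangle [348.0, 222.0, 3.0, 7.0] 0.46 [ 438. -353.    8.]
stopper [357.0, 185.0, 11.0, 7.0] 0.57 [ 571. -381.   26.]
earbuds [323.0, 226.0, 19.0, 17.0] 0.76 [ 423. -262.   23.]
sunglasses [411.0, 211.0, 41.0, 14.0] 0.74 [ 481. -579.    1.]
sunglasses [318.0, 184.0, 11.0, 17.0] 0.45 [ 576. -248.   17.]
scanner [144.0, 178.0, 49.0, 25.0] 0.83 [594. 372.  31.]
tape [108.0, 243.0, 32.0, 26.0] 0.59 [366. 496.   3.]
side {'intrinsics': ar
[... 1090 characters left out ...]
3.0] 0.83 [365. 445.  49.]
{'t': 1.2, 'joint_pos': array([-1.23319955,  0.33317775,  0.03995323,  1.46539748, -0.01338996,
        1.34329117, -0.0584837 ]), 'joint_vel': array([ 0.00138483, -0.00059275, -0.00107001,  0.0009604 , -0.00095028,
        0.0003202 ,  0.00167613]), 'effort': array([ 2.54496927e-04, -6.58318877e+01,  1.36299592e+00, -4.05810320e+01,
        1.65536877e-02,  3.08245886e-03, -3.72730574e-05]), 'eef_pos': array([275.01026627, 588.9324118 , 239.32425913]), 'tool_rot': array([-0.37977796,  0.5964661 ,  0.37976426,  0.59646961]), 'ft_force': array([0.07797037, 0.44449229, 0.64726656]), 'moment': array([ 0.01730123, -0.05396215, -0.04553719]), 'width': 85.53972985893769}
```

Run:
```python
from h import *
z=np.load("s0.npz")
t=cv2.resize(z["ti"][130:250,150:350],(800,480),interpolation=cv2.INTER_CUBIC)
cv2.imwrite("pics/c.png",t[...,::-1])
s=cv2.resize(z["si"][110:290,190:340],(500,600),interpolation=cv2.INTER_CUBIC)
cv2.imwrite("pics/d.png",s[...,::-1])
```

```text
(no output)
```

View pics/c.png

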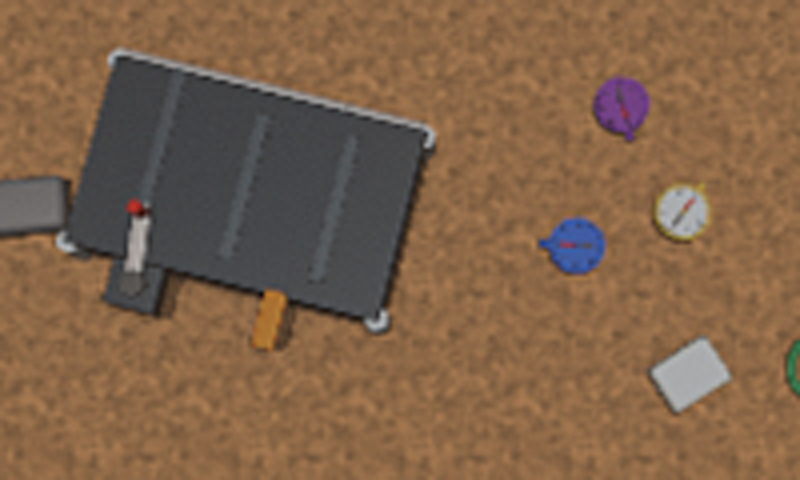

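View pics/d.png

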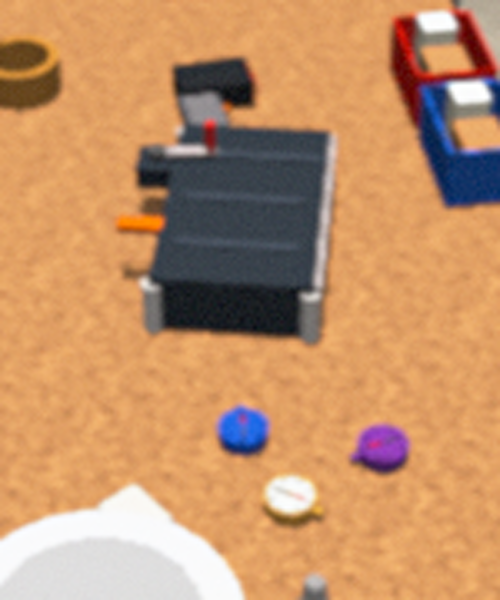

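Candidates shaped like the compass (full top-image pixels): purple (305,157), blue (294,191), brass with cream dial (321,183). Only the last is brass with a cream dial, and the enlarged crops confirm it. The lever points slightly left of case +x and the tab sits at the front.

Run:
```python
from h import *
z=np.load("s0.npz")
for n,i,p in (("top","ti","tP"),("side","si","sP")):
    im=z[i]; P=z[p]; hsv=cv2.cvtColor(im,cv2.COLOR_RGB2HSV); H,S,V=[hsv[...,k].astype(int) for k in range(3)]
    X,Y,Z=P[...,0],P[...,1],P[...,2]
    reg=(X>400)&(X<760)&(Y>-80)&(Y<330)
    lid=reg&(Z>62)&(Z<80)&(S<110)&(V<130)
    k,lab,st,_=cv2.connectedComponentsWithStats(lid.astype(np.uint8)); b=1+np.argmax(st[1:,4]); q=P[lab==b]
    r=cv2.minAreaRect(q[:,:2].astype(np.float32)); print(n,"lid",r,np.median(q[:,2]))
    for nm,m in (("red",reg&((H<6)|(H>174))&(S>150)&(Z>74)),("orange",reg&(H>8)&(H<22)&(S>190)&(Z>40)&(Z<90)),("bar",reg&(Z>70)&(S<60)&(V>130)&(Y>140))):
        q=P[m]; print(nm,len(q),q.mean(0).round(1) if len(q) else "",q.min(0).round() if len(q) else "",q.max(0).round() if len(q) else "")
        if nm=="orange" and len(q): print(cv2.minAreaRect(q[:,:2].astype(np.float32)))
    m=(abs(X-580)<50)&(abs(Y+253)<50)&(Z>9); q=P[m]
    print("compass",len(q),cv2.minAreaRect(q[:,:2].astype(np.float32)),cv2.minEnclosingCircle(q[:,:2].astype(np.float32)),np.median(q,0))
    m2=(abs(X-580)<50)&(abs(Y+253)<50)&(Z>3)&(H>18)&(H<30)&(S>130)&(V>100); print("brass",P[m2].round().tolist()[:14])
```

```text
top lid ((574.0775146484375, 131.75653076171875), (282.2243957519531, 214.81825256347656), 77.35114288330078) 69.52820233794
red 9 [565.2 213.3 110.7] [561. 210. 100.] [570. 217. 114.]
orange 3 [497.9 104.4  72. ] [498. 101.  70.] [498. 108.  73.]
((497.91705322265625, 104.27017974853516), (6.890109539031982, 0.3405646085739136), 89.29956817626953)
bar 47 [543.6 219.5  76.9] [518. 211.  70.] [704. 283.  82.]
compass 158 ((576.301025390625, -253.53582763671875), (49.70742416381836, 47.030582427978516), 2.9576408863067627) ((580.076171875, -256.8021240234375), 28.561752319335938) [ 575.81609594 -255.21614561   17.1984279 ]
brass [[602.0, -271.0, 14.0], [602.0, -275.0, 10.0], [598.0, -271.0, 14.0], [599.0, -275.0, 10.0], [594.0, -238.0, 18.0], [587.0, -235.0, 14.0], [579.0, -230.0, 22.0], [576.0, -230.0, 18.0], [573.0, -231.0, 13.0], [569.0, -234.0, 15.0], [562.0, -238.0, 13.0], [558.0, -241.0, 14.0], [558.0, -269.0, 16.0], [554.0, -247.0, 22.0]]
side lid ((573.5472412109375, 131.21682739257812), (288.8386535644531, 207.31668090820312), 75.84455108642578) 68.65566615346393
red 16 [568.1 210.5 100.4] [565. 202.  85.] [574. 219. 113.]
orange 57 [479.1 103.3  68.4] [455.  90.  61.] [502. 117.  74.]
((478.4897766113281, 105.983154296875), (26.63784408569336, 46.391502380371094), 81.58710479736328)
bar 43 [551.6 215.4  75.8] [517. 145.  70.] [705. 237.  84.]
compass 187 ((581.3988037109375, -255.78863525390625), (49.215240478515625, 53.75009536743164), 12.392961502075195) ((583.9461669921875, -257.53631591796875), 29.599609375) [ 580.42550776 -259.77312514   16.88606746]
brass [[599.0, -273.0, 15.0], [604.0, -267.0, 8.0], [599.0, -275.0, 13.0], [602.0, -276.0, 14.0], [589.0, -278.0, 9.0]]
```

```bash
cat > fit.py <<'E'
from h import *
from scipy.optimize import differential_evolution as DE
z=np.load("s0.npz")
def sd(q,cx,cy,hx,hy): # signed dist to box
    d=np.abs(q-[cx,cy])-[hx,hy]; return np.hypot(*np.maximum(d,0).T)+np.minimum(d.max(1),0)
def local(X,p): c,s=np.cos(p[2]),np.sin(p[2]); d=X-p[:2]; return np.c_[d[:,0]*c+d[:,1]*s,-d[:,0]*s+d[:,1]*c]
res=[]
for n,i,k in (("top","ti","tP"),("side","si","sP")):
    P=z[k].reshape(-1,3); P=P[(P[:,0]>380)&(P[:,0]<760)&(P[:,1]>-80)&(P[:,1]<330)]
    # reproject xy onto nominal z=70 only for surface points; table points kept too
    up=P[:,2]>55; Q=P[:,:2]
    mid=(P[:,2]>20)&(P[:,2]<55)
    def cost(p):
        q=local(Q,p); s=np.min([sd(q,0,0,85,140),sd(q,-106,70,21,23),sd(q,-108,-50,23,10)],0)
        e=1/(1+np.exp(np.clip(s/2,-30,30))); return np.where(up,1-e,e)[~mid].sum()
    r=DE(cost,[(560,620),(90,150),(-.4,-.1)],seed=1,tol=1e-6); print(n,r.x.round(3),r.fun.round(1)); res.append(r.x)
p=np.mean(res,0); print(p)
c,s=np.cos(p[2]),np.sin(p[2])
def W(x,y): return np.array([p[0]+c*x-s*y,p[1]+s*x+c*y]).round(1)
print("tab",W(-119,-50),"hinge",W(85,-50),"hinge mid",W(85,0))
for q in ([565.2,213.3],[568.1,210.5]): print("post local",local(np.array([q]),p).round(1))
for n,i,k in (("top","ti","tP"),("side","si","sP")): # compass + scanner extents
    P=z[k]; m=(P[...,2]>8)&(np.hypot(P[...,0]-578,P[...,1]+255)<45)
    Q=P[m][:,:2]
    def cost2(p): 
        r=np.hypot(*(Q-p).T); return np.maximum(r-25,0).clip(0,5).sum()+0.02*((Q.mean(0)-p)**2).sum()
    from scipy.optimize import minimize
    print(minimize(cost2,Q.mean(0),method="Nelder-Mead").x)
E
python3 fit.py
```

```text
top [ 5.94967e+02  1.28818e+02 -2.52000e-01] 385.3
side [ 5.97779e+02  1.29017e+02 -2.20000e-01] 476.9
[ 5.96373163e+02  1.28917722e+02 -2.35993740e-01]
tab [469.  108.1] hinge [667.3  60.4] hinge mid [679. 109.]
post local [[-50.   74.8]]
post local [[-46.6  72.7]]
[ 577.35548631 -254.83347571]
[ 580.80100491 -257.31988317]
```

```bash
cat >> h.py <<'E'
def plan(targets,step=58,ang=10):
    """targets: (x,y,z,jaw_deg or None) TCP, pointing down; prints rows [n x] from the measured pose"""
    s=telemetry.sense(); p=np.array(s["eef_pos"],float); Rt=R.from_quat(s["tool_rot"])
    a=Rt.as_matrix(); print("t",s["t"],"pos",p.round(1),"xaxis",a[:,0].round(3),"jaw",np.degrees(np.arctan2(a[1,2],a[0,2])).round(1),"w",round(float(s["width"]),1),"F",np.round(s["ft_force"],1),"q7",np.round(s["joint_pos"],2))
    for t in targets:
        *q,j=t; q=np.array(q,float); m=Rt.as_matrix()
        if j is None: G=Rt
        else:
            best=None
            for k in (0,180):
                b=np.radians(j+k); zz=np.array([np.cos(b),np.sin(b),0]); xx=np.array([0,0,-1.]); g=R.from_matrix(np.c_[xx,np.cross(zz,xx),zz])
                w=(Rt.inv()*g)
                if best is None or w.magnitude()<best.magnitude(): best=w
            G=Rt*best
        w=(Rt.inv()*G).as_rotvec(degrees=True)
        n=int(max(1,np.ceil(np.linalg.norm(q-p)/step),np.ceil(np.linalg.norm(w)/ang)))
        print("->",t,n,"rows, turn",w.round(1))
        cur=Rt
        for i in range(n):
            d=cur.inv().apply((q-p)/n)/1000; print('{"dp":%s,"twist":%s}'%(d.round(4).tolist(),(w/n).round(2).tolist()))
            cur=cur*R.from_rotvec(w/n,degrees=True)
        Rt=G;p=q
E
python3 -c "
from h import *
plan([(566,211,200,120)])"
```

```text
t 1.2 pos [275.  588.9 239.3] xaxis [ 0. -0. -1.] jaw 65.0 w 85.5 F [0.1 0.4 0.6] q7 [-1.23  0.33  0.04  1.47 -0.01  1.34 -0.06]
-> (566, 211, 200, 120) 9 rows, turn [-55.  -0.   0.]
{"dp":[0.0044, -0.0471, -0.0244],"twist":[-6.11, -0.0, 0.0]}
{"dp":[0.0044, -0.0442, -0.0292],"twist":[-6.11, -0.0, 0.0]}
{"dp":[0.0044, -0.0408, -0.0338],"twist":[-6.11, -0.0, 0.0]}
{"dp":[0.0044, -0.037, -0.0379],"twist":[-6.11, -0.0, 0.0]}
{"dp":[0.0044, -0.0327, -0.0417],"twist":[-6.11, -0.0, 0.0]}
{"dp":[0.0044, -0.0281, -0.0449],"twist":[-6.11, -0.0, 0.0]}
{"dp":[0.0044, -0.0232, -0.0477],"twist":[-6.11, -0.0, 0.0]}
{"dp":[0.0044, -0.018, -0.0499],"twist":[-6.11, -0.0, 0.0]}
{"dp":[0.0044, -0.0126, -0.0515],"twist":[-6.11, -0.0, 0.0]}
```

>>> send_rows:
  series:
    - {"dp": [0.004,-0.047,-0.024],"twist": [-6.1,0,0],"gripper": 1}
    - {"dp": [0.004,-0.044,-0.029],"twist": [-6.1,0,0],"gripper": 1}
    - {"dp": [0.004,-0.041,-0.034],"twist": [-6.1,0,0],"gripper": 1}
    - {"dp": [0.004,-0.037,-0.038],"twist": [-6.1,0,0],"gripper": 1}
    - {"dp": [0.004,-0.033,-0.042],"twist": [-6.1,0,0],"gripper": 1}
    - {"dp": [0.004,-0.028,-0.045],"twist": [-6.1,0,0],"gripper": 0.6}
    - {"dp": [0.004,-0.023,-0.048],"twist": [-6.1,0,0],"gripper": 0.6}
    - {"dp": [0.004,-0.018,-0.05],"twist": [-6.1,0,0],"gripper": 0.6}

```text
t: 2.2
eef_pos: [534.4, 250.8, 207.4]
tool_rot: [0.593, -0.385, -0.593, -0.385]
ft_force: [-0.7, 0.3, 0.3]
width: 50.9
```

```bash
python3 -c "
from h import *
plan([(566,211,150,120),(566,211,93,120)])"
```

```text
t 2.2 pos [534.4 250.8 207.4] xaxis [ 0.  0. -1.] jaw 114.0 w 50.9 F [-0.7  0.3  0.3] q7 [-0.67  0.23  0.18  1.67 -0.04  1.25  1.51]
-> (566, 211, 150, 120) 2 rows, turn [-6.  0.  0.]
{"dp":[0.0287, -0.0063, -0.0246],"twist":[-3.01, 0.0, 0.01]}
{"dp":[0.0287, -0.005, -0.0249],"twist":[-3.01, 0.0, 0.01]}
-> (566, 211, 93, 120) 1 rows, turn [0. 0. 0.]
{"dp":[0.057, 0.0, -0.0],"twist":[0.0, 0.0, 0.0]}
```

>>> send_rows:
  series:
    - {"dp": [0.029,-0.006,-0.025],"twist": [-3,0,0],"gripper": 0.6}
    - {"dp": [0.029,-0.005,-0.025],"twist": [-3,0,0],"gripper": 0.6}
    - {"dp": [0,0,0],"gripper": 0.6}
    - {"dp": [0.03,0,0],"gripper": 0.6}
    - {"dp": [0.027,0,0],"gripper": 0.6}
    - {"dp": [0,0,0],"gripper": 0}
    - {"dp": [0,0,0],"gripper": 0}
    - {"dp": [0,0,0],"gripper": 0}
  force: 20

```text
validation failed for argument at $.se...
```

Run:
```python
from h import *
pv=np.array([508.1,223.4]); s=telemetry.sense(); p=s["eef_pos"]; print(p,s["width"],s["ft_force"])
d=p[:2]-pv; print(np.hypot(*d),np.degrees(np.arctan2(d[1],d[0]))+14.3)
a0=np.arctan2(d[1],d[0]); T=[]
for a in np.linspace(a0,1.7-0.25,9)[1:]: T.append((*(pv+60*np.array([np.cos(a),np.sin(a)])),p[2],None))
plan(T)
```

```text
[534.42103018 250.82734913 207.44367864] 50.941028890602674 [-0.72727382  0.25451883  0.308497  ]
38.0138936458334 60.479169640451175
t 2.2 pos [534.4 250.8 207.4] xaxis [ 0.  0. -1.] jaw 114.0 w 50.9 F [-0.7  0.3  0.3] q7 [-0.67  0.23  0.18  1.67 -0.04  1.25  1.51]
-> (np.float64(546.0285473600115), np.float64(269.89113136028595), np.float64(207.4436786369873), None) 1 rows, turn [0. 0. 0.]
{"dp":[0.0, -0.0184, 0.0127],"twist":[0.0, 0.0, 0.0]}
-> (np.float64(542.167092795937), np.float64(272.79061842529427), np.float64(207.4436786369873), None) 1 rows, turn [0. 0. 0.]
{"dp":[-0.0, 0.0023, 0.0042],"twist":[0.0, 0.0, 0.0]}
-> (np.float64(538.0849794584533), np.float64(275.37019344659143), np.float64(207.4436786369873), None) 1 rows, turn [0. 0. 0.]
{"dp":[-0.0, 0.0027, 0.004],"twist":[0.0, 0.0, 0.0]}
-> (np.float64(533.8086479401687), np.float64(277.6131480462854), np.float64(207.4436786369873), None) 1 rows, turn [0. 0. 0.]
{"dp":[-0.0, 0.003, 0.0038],"twist":[0.0, 0.0, 0.0]}
-> (np.float64(529.3657968202713), np.float64(279.5049541983499), np.float64(207.4436786369873), None) 1 rows, turn [0. 0. 0.]
{"dp":[-0.0, 0.0033, 0.0035],"twist":[0.0, 0.0, 0.0]}
-> (np.float64(524.7852032557797), np.float64(281.0333583292985), np.float64(207.4436786369873), None) 1 rows, turn [0. 0. 0.]
{"dp":[-0.0, 0.0036, 0.0033],"twist":[0.0, 0.0, 0.0]}
-> (np.float64(520.0965365866485), np.float64(282.1884606868151), np.float64(207.4436786369873), None) 1 rows, turn [0. 0. 0.]
{"dp":[-0.0, 0.0038, 0.003],"twist":[0.0, 0.0, 0.0]}
-> (np.float64(515.330166162042), np.float64(282.9627794622553), np.float64(207.4436786369873), None) 1 rows, turn [0. 0. 0.]
{"dp":[-0.0, 0.004, 0.0026],"twist":[0.0, 0.0, 0.0]}
```

Twist is required in every row.

>>> send_rows:
  series:
    - {"dp": [0.029,-0.006,-0.025],"twist": [-3,0,0],"gripper": 0.6}
    - {"dp": [0.029,-0.005,-0.025],"twist": [-3,0,0],"gripper": 0.6}
    - {"dp": [0,0,0],"twist": [0,0,0],"gripper": 0.6}
    - {"dp": [0.03,0,0],"twist": [0,0,0],"gripper": 0.6}
    - {"dp": [0.027,0,0],"twist": [0,0,0],"gripper": 0.6}
    - {"dp": [0,0,0],"twist": [0,0,0],"gripper": 0}
    - {"dp": [0,0,0],"twist": [0,0,0],"gripper": 0}
    - {"dp": [0,0,0],"twist": [0,0,0],"gripper": 0}
  force: 20

```text
t: 3.2
eef_pos: [565.2, 212.7, 94.0]
tool_rot: [0.612, -0.354, -0.612, -0.355]
ft_force: [-2.9, 0.9, 4.0]
width: 11.2
```

Run:
```python
from h import *
pv=np.array([508.1,223.4]); s=telemetry.sense(); p=s["eef_pos"]
d=p[:2]-pv; print(np.hypot(*d),np.degrees(np.arctan2(d[1],d[0]))+14.3)
a0=np.arctan2(d[1],d[0]); T=[]
for a in np.linspace(a0,1.7-0.25,9)[1:]: T.append((*(pv+60*np.array([np.cos(a),np.sin(a)])).round(1).tolist(),float(p[2]),None))
plan(T)
```

```text
58.1256764521102 3.6678207417434727
t 3.2 pos [565.2 212.7  94. ] xaxis [ 0.001  0.001 -1.   ] jaw 119.8 w 11.2 F [-2.9  0.9  4. ] q7 [-0.59  0.36  0.19  1.76 -0.08  1.03  1.72]
-> (568.1, 224.5, 93.99578189155868, None) 1 rows, turn [0. 0. 0.]
{"dp":[0.0, -0.0084, 0.0088],"twist":[0.0, 0.0, 0.0]}
-> (566.6, 236.7, 93.99578189155868, None) 1 rows, turn [0. 0. 0.]
{"dp":[0.0, -0.0048, 0.0113],"twist":[0.0, 0.0, 0.0]}
-> (562.7, 248.3, 93.99578189155868, None) 1 rows, turn [0. 0. 0.]
{"dp":[0.0, -0.0024, 0.012],"twist":[0.0, 0.0, 0.0]}
-> (556.5, 258.9, 93.99578189155868, None) 1 rows, turn [0. 0. 0.]
{"dp":[0.0, 0.0001, 0.0123],"twist":[0.0, 0.0, 0.0]}
-> (548.3, 267.9, 93.99578189155868, None) 1 rows, turn [0. 0. 0.]
{"dp":[0.0, 0.0026, 0.0119],"twist":[0.0, 0.0, 0.0]}
-> (538.4, 275.2, 93.99578189155868, None) 1 rows, turn [0. 0. 0.]
{"dp":[-0.0, 0.005, 0.0113],"twist":[0.0, 0.0, 0.0]}
-> (527.3, 280.3, 93.99578189155868, None) 1 rows, turn [0. 0. 0.]
{"dp":[-0.0, 0.0071, 0.0099],"twist":[0.0, 0.0, 0.0]}
-> (515.3, 283.0, 93.99578189155868, None) 1 rows, turn [0. 0. 0.]
{"dp":[-0.0, 0.0091, 0.0083],"twist":[0.0, 0.0, 0.0]}
```

Post gripped (width 11). Swing it, four rows first to check forces.

>>> send_rows:
  series:
    - {"dp": [0,-0.0075,0.009],"twist": [0,0,0],"gripper": 0}
    - {"dp": [0,-0.005,0.0113],"twist": [0,0,0],"gripper": 0}
    - {"dp": [0,-0.0024,0.012],"twist": [0,0,0],"gripper": 0}
    - {"dp": [0,0,0.0123],"twist": [0,0,0],"gripper": 0}

```text
t: 3.7
eef_pos: [558.3, 258.3, 94.2]
tool_rot: [0.613, -0.354, -0.61, -0.357]
ft_force: [7.4, 0.9, 1.8]
width: 11.2
```

>>> send_rows:
  series:
    - {"dp": [0,0.003,0.012],"twist": [0,0,0],"gripper": 0}
    - {"dp": [0,0.005,0.0113],"twist": [0,0,0],"gripper": 0}
    - {"dp": [0,0.007,0.01],"twist": [0,0,0],"gripper": 0}
    - {"dp": [0,0.009,0.008],"twist": [0,0,0],"gripper": 0}
    - {"dp": [0,0,0],"twist": [0,0,0],"gripper": 0}

```text
t: 4.32
eef_pos: [513.8, 282.5, 93.6]
tool_rot: [0.612, -0.354, -0.612, -0.355]
ft_force: [-1.5, -0.6, 7.8]
width: 11.2
```

Run:
```python
from h import *
s=telemetry.sense(); p=s["eef_pos"]; d=p[:2]-np.array([508.1,223.4]); print(np.hypot(*d),np.arctan2(d[1],d[0])+.25)
plan([])
```

```text
59.36836755359831 1.724312663537606
t 4.325 pos [513.8 282.5  93.6] xaxis [ 0.001  0.001 -1.   ] jaw 119.8 w 11.2 F [-1.5 -0.6  7.8] q7 [-0.71  0.32  0.15  1.8  -0.06  1.02  1.56]
```

Run:
```python
from h import *
plan([(514,282.5,170,None),(468,110,150,75.7),(468,110,56,75.7)])
```

```text
t 4.325 pos [513.8 282.5  93.6] xaxis [ 0.001  0.001 -1.   ] jaw 119.8 w 11.2 F [-1.5 -0.6  7.8] q7 [-0.71  0.32  0.15  1.8  -0.06  1.02  1.56]
-> (514, 282.5, 170, None) 2 rows, turn [0. 0. 0.]
{"dp":[-0.0382, -0.0001, -0.0],"twist":[0.0, 0.0, 0.0]}
{"dp":[-0.0382, -0.0001, -0.0],"twist":[0.0, 0.0, 0.0]}
-> (468, 110, 150, 75.7) 5 rows, turn [44.1  0.   0.1]
{"dp":[0.004, 0.0251, -0.0254],"twist":[8.82, 0.01, 0.01]}
{"dp":[0.004, 0.021, -0.0289],"twist":[8.82, 0.01, 0.01]}
{"dp":[0.004, 0.0163, -0.0318],"twist":[8.82, 0.01, 0.01]}
{"dp":[0.004, 0.0112, -0.0339],"twist":[8.82, 0.01, 0.01]}
{"dp":[0.004, 0.0059, -0.0352],"twist":[8.82, 0.01, 0.01]}
-> (468, 110, 56, 75.7) 2 rows, turn [0. 0. 0.]
{"dp":[0.047, 0.0, 0.0],"twist":[0.0, 0.0, 0.0]}
{"dp":[0.047, 0.0, -0.0],"twist":[0.0, 0.0, 0.0]}
```

>>> send_rows:
  series:
    - {"dp": [0,0,0],"twist": [0,0,0],"gripper": 0.45}
    - {"dp": [0,0,0],"twist": [0,0,0],"gripper": 0.45}
    - {"dp": [-0.038,0,0],"twist": [0,0,0],"gripper": 0.45}
    - {"dp": [-0.038,0,0],"twist": [0,0,0],"gripper": 0.6}
    - {"dp": [0.004,0.025,-0.0255],"twist": [8.8,0,0],"gripper": 0.6}
    - {"dp": [0.004,0.021,-0.029],"twist": [8.8,0,0],"gripper": 0.6}
    - {"dp": [0.004,0.016,-0.032],"twist": [8.8,0,0],"gripper": 0.6}
    - {"dp": [0.004,0.011,-0.034],"twist": [8.8,0,0],"gripper": 0.6}

```text
t: 5.32
eef_pos: [477.5, 142.3, 152.0]
tool_rot: [-0.474, 0.524, 0.475, 0.524]
ft_force: [0.2, -0.2, 0.1]
width: 50.9
```

Run:
```python
from h import *
plan([(468,110,120,75.7),(468,110,56,75.7)])
a=snap("top"); P=a[2]; hsv=cv2.cvtColor(a[0],cv2.COLOR_RGB2HSV)
s=snap("side"); im=cv2.resize(s[0][110:250,190:340],(600,560),interpolation=cv2.INTER_CUBIC); cv2.imwrite("pics/e.png",im[...,::-1])
```

```text
t 5.325 pos [477.5 142.3 152. ] xaxis [-0.001  0.    -1.   ] jaw 84.3 w 50.9 F [ 0.2 -0.2  0.1] q7 [-0.65  0.09  0.29  1.95 -0.03  1.11  1.12]
-> (468, 110, 120, 75.7) 1 rows, turn [ 8.6 -0.  -0. ]
{"dp":[0.032, 0.0062, -0.0331],"twist":[8.58, -0.0, -0.03]}
-> (468, 110, 56, 75.7) 2 rows, turn [-0. -0.  0.]
{"dp":[0.032, 0.0, -0.0],"twist":[-0.0, -0.0, 0.0]}
{"dp":[0.032, 0.0, -0.0],"twist":[-0.0, -0.0, 0.0]}
```

View pics/e.png

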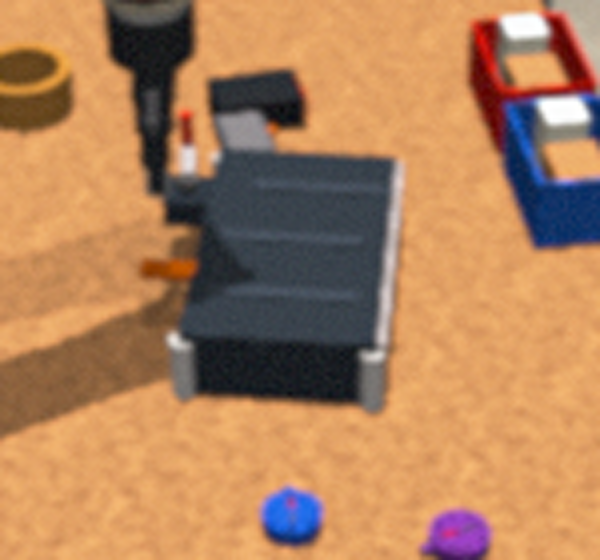

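The lever (crop (187,150)) now stands off the lid toward +y; the tab is free at crop (168,270).

>>> send_rows:
  series:
    - {"dp": [0.032,0.006,-0.033],"twist": [8.6,0,0],"gripper": 0.6}
    - {"dp": [0,0,0],"twist": [0,0,0],"gripper": 0.6}
    - {"dp": [0.032,0,0],"twist": [0,0,0],"gripper": 0.6}
    - {"dp": [0.032,0,0],"twist": [0,0,0],"gripper": 0.6}
    - {"dp": [0,0,0],"twist": [0,0,0],"gripper": 0}
    - {"dp": [0,0,0],"twist": [0,0,0],"gripper": 0}
    - {"dp": [0,0,0],"twist": [0,0,0],"gripper": 0}
  force: 25

```text
t: 6.3
eef_pos: [468.4, 109.4, 57.0]
tool_rot: [-0.435, 0.558, 0.435, 0.556]
ft_force: [-2.9, -8.4, -2.8]
width: 19.6
```

Run:
```python
from h import *
s=telemetry.sense(); p=s["eef_pos"]
u=np.array([np.cos(-.25),np.sin(-.25)]); T=[]
for i,a in enumerate(np.arange(.1,1.66,.1)):
    b=a+np.arctan2(4,204)*0
    q=p[:2]+u*204*(1-np.cos(a)) -u*4*np.sin(a)*0; T.append((*q.round(1).tolist(),round(float(p[2]+204*np.sin(a)),1),75.7))
plan(T)
```

```text
t 6.3 pos [468.4 109.4  57. ] xaxis [-0.002 -0.002 -1.   ] jaw 76.0 w 19.6 F [-2.9 -8.4 -2.8] q7 [-0.61  0.18  0.31  2.08 -0.07  0.9   1.07]
-> (469.3, 109.1, 77.3, 75.7) 1 rows, turn [ 0.3 -0.2 -0.1]
{"dp":[-0.0203, -0.0009, -0.0001],"twist":[0.25, -0.15, -0.08]}
-> (472.3, 108.3, 97.5, 75.7) 1 rows, turn [0. 0. 0.]
{"dp":[-0.0202, -0.0031, -0.0],"twist":[0.0, 0.0, 0.0]}
-> (477.2, 107.1, 117.2, 75.7) 1 rows, turn [0. 0. 0.]
{"dp":[-0.0197, -0.005, 0.0],"twist":[0.0, 0.0, 0.0]}
-> (484.0, 105.4, 136.4, 75.7) 1 rows, turn [0. 0. 0.]
{"dp":[-0.0192, -0.007, 0.0],"twist":[0.0, 0.0, 0.0]}
-> (492.6, 103.2, 154.8, 75.7) 1 rows, turn [0. 0. 0.]
{"dp":[-0.0184, -0.0089, -0.0],"twist":[0.0, 0.0, 0.0]}
-> (502.9, 100.5, 172.1, 75.7) 1 rows, turn [0. 0. 0.]
{"dp":[-0.0173, -0.0106, -0.0001],"twist":[0.0, 0.0, 0.0]}
-> (514.8, 97.5, 188.4, 75.7) 1 rows, turn [0. 0. 0.]
{"dp":[-0.0163, -0.0123, 0.0],"twist":[0.0, 0.0, 0.0]}
-> (528.3, 94.0, 203.3, 75.7) 1 rows, turn [0. 0. 0.]
{"dp":[-0.0149, -0.0139, -0.0001],"twist":[0.0, 0.0, 0.0]}
-> (543.1, 90.3, 216.8, 75.7) 1 rows, turn [0. 0. 0.]
{"dp":[-0.0135, -0.0153, 0.0001],"twist":[0.0, 0.0, 0.0]}
-> (559.2, 86.2, 228.6, 75.7) 1 rows, turn [0. 0. 0.]
{"dp":[-0.0118, -0.0166, 0.0],"twist":[0.0, 0.0, 0.0]}
-> (576.4, 81.8, 238.8, 75.7) 1 rows, turn [0. 0. 0.]
{"dp":[-0.0102, -0.0178, -0.0],"twist":[0.0, 0.0, 0.0]}
-> (594.4, 77.2, 247.1, 75.7) 1 rows, turn [0. 0. 0.]
{"dp":[-0.0083, -0.0186, -0.0],"twist":[0.0, 0.0, 0.0]}
-> (613.1, 72.4, 253.5, 75.7) 1 rows, turn [0. 0. 0.]
{"dp":[-0.0064, -0.0193, -0.0],"twist":[0.0, 0.0, 0.0]}
-> (632.4, 67.5, 258.0, 75.7) 1 rows, turn [0. 0. 0.]
{"dp":[-0.0045, -0.0199, 0.0],"twist":[0.0, 0.0, 0.0]}
-> (652.0, 62.5, 260.4, 75.7) 1 rows, turn [0. 0. 0.]
{"dp":[-0.0024, -0.0202, -0.0],"twist":[0.0, 0.0, 0.0]}
-> (671.8, 57.4, 260.9, 75.7) 1 rows, turn [0. 0. 0.]
{"dp":[-0.0005, -0.0204, -0.0001],"twist":[0.0, 0.0, 0.0]}
```

>>> send_rows:
  series:
    - {"dp": [-0.02,-0.001,0],"twist": [0,0,0],"gripper": 0}
    - {"dp": [-0.02,-0.003,0],"twist": [0,0,0],"gripper": 0}
    - {"dp": [-0.02,-0.005,0],"twist": [0,0,0],"gripper": 0}

```text
t: 6.68
eef_pos: [478.3, 106.9, 118.0]
tool_rot: [-0.436, 0.558, 0.434, 0.557]
ft_force: [5.1, -7.9, -6.0]
width: 19.4
```

>>> send_rows:
  series:
    - {"dp": [-0.019,-0.007,0],"twist": [0,0,0],"gripper": 0}
    - {"dp": [-0.0184,-0.009,0],"twist": [0,0,0],"gripper": 0}
    - {"dp": [-0.0173,-0.0106,0],"twist": [0,0,0],"gripper": 0}
    - {"dp": [-0.0163,-0.0123,0],"twist": [0,0,0],"gripper": 0}
    - {"dp": [-0.015,-0.014,0],"twist": [0,0,0],"gripper": 0}

```text
t: 7.3
eef_pos: [529.4, 93.9, 203.7]
tool_rot: [-0.436, 0.558, 0.434, 0.557]
ft_force: [3.9, -6.2, -10.5]
width: 19.7
```

>>> send_rows:
  series:
    - {"dp": [-0.0135,-0.0153,0],"twist": [0,0,0],"gripper": 0}
    - {"dp": [-0.0118,-0.0166,0],"twist": [0,0,0],"gripper": 0}
    - {"dp": [-0.0102,-0.0178,0],"twist": [0,0,0],"gripper": 0}
    - {"dp": [-0.0083,-0.0186,0],"twist": [0,0,0],"gripper": 0}

```text
t: 7.8
eef_pos: [595.0, 77.4, 247.1]
tool_rot: [-0.435, 0.559, 0.435, 0.557]
ft_force: [-2.2, -5.6, -8.9]
width: 19.3
```

>>> send_rows:
  series:
    - {"dp": [-0.0064,-0.0193,0],"twist": [0,0,0],"gripper": 0}
    - {"dp": [-0.0045,-0.02,0],"twist": [0,0,0],"gripper": 0}
    - {"dp": [-0.0024,-0.0202,0],"twist": [0,0,0],"gripper": 0}
    - {"dp": [-0.0005,-0.0204,0],"twist": [0,0,0],"gripper": 0}
    - {"dp": [0,-0.005,0],"twist": [0,0,0],"gripper": 0}
    - {"dp": [0,0,0],"twist": [0,0,0],"gripper": 0}

```text
t: 8.55
eef_pos: [677.5, 56.6, 260.9]
tool_rot: [-0.435, 0.558, 0.434, 0.557]
ft_force: [-1.3, -5.6, -4.7]
width: 19.5
```

>>> send_rows:
  series:
    - {"dp": [0,0,0],"twist": [0,0,0],"gripper": 0.5}
    - {"dp": [0,0,0],"twist": [0,0,0],"gripper": 0.5}
    - {"dp": [0,0,0],"twist": [0,0,0],"gripper": 0.5}
    - {"dp": [-0.04,0,0],"twist": [0,0,0],"gripper": 0.5}
    - {"dp": [-0.04,0,0],"twist": [0,0,0],"gripper": 0.8}
    - {"dp": [0,0.01,-0.05],"twist": [0,0,0],"gripper": 0.8}
    - {"dp": [0,0.01,-0.05],"twist": [0,0,0],"gripper": 0.8}
    - {"dp": [0,0.01,-0.05],"twist": [0,0,0],"gripper": 0.8}

```text
t: 9.55
eef_pos: [611.5, -80.4, 340.4]
tool_rot: [-0.436, 0.557, 0.435, 0.557]
ft_force: [0.2, -0.6, 1.0]
width: 68.1
```

Run:
```python
from h import *
plan([(550,-190,200,75.7)])
a=snap("top"); b=snap("side"); np.savez("s1.npz",ti=a[0],tP=a[2],si=b[0],sP=b[2])
t=cv2.resize(a[0][130:230,150:300],(780,520),interpolation=cv2.INTER_CUBIC); cv2.imwrite("pics/f.png",t[...,::-1])
P=a[2]; hsv=cv2.cvtColor(a[0],cv2.COLOR_RGB2HSV).astype(int)
m=(hsv[...,0]>40)&(hsv[...,0]<85)&(hsv[...,1]>80)&(P[...,0]>450)&(P[...,1]>-60)&(P[...,1]<300)&(P[...,2]<40); q=P[m]
print(len(q),q.mean(0),cv2.minAreaRect(q[:,:2].astype(np.float32)) if len(q) else "")
```

```text
t 9.55 pos [611.5 -80.4 340.4] xaxis [ 0.001  0.    -1.   ] jaw 76.0 w 68.1 F [ 0.2 -0.6  1. ] q7 [-0.32  0.24  0.48  1.41 -0.11  1.52  1.48]
-> (550, -190, 200, 75.7) 4 rows, turn [0.3 0.  0. ]
{"dp":[0.0351, 0.0083, -0.0303],"twist":[0.08, 0.0, 0.01]}
{"dp":[0.0351, 0.0083, -0.0303],"twist":[0.08, 0.0, 0.01]}
{"dp":[0.0351, 0.0082, -0.0303],"twist":[0.08, 0.0, 0.01]}
{"dp":[0.0351, 0.0082, -0.0303],"twist":[0.08, 0.0, 0.01]}
977 [574.36641978  65.43887363   9.29626608] ((575.3792114257812, 63.28118133544922), (109.10684967041016, 122.49639129638672), 76.3736801147461)
```

View pics/f.png

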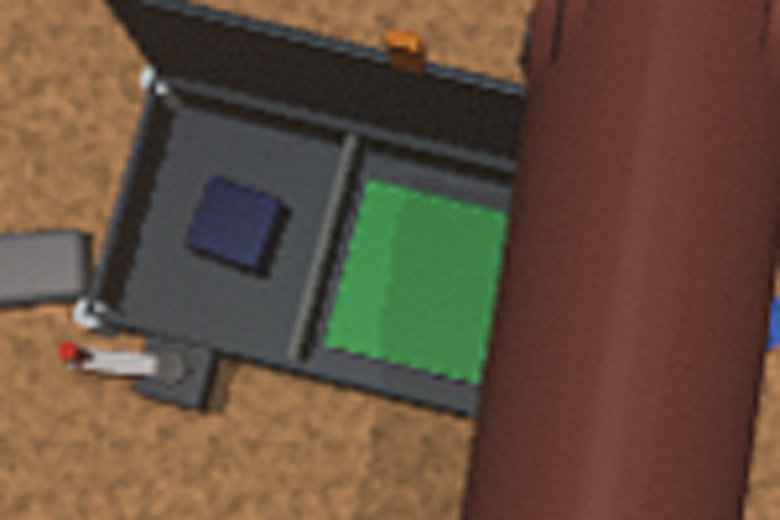

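Ring box in the +y bay (crop (237,222)), pad in the −y bay (centre crop ≈(420,285)), lever clear at left front, lid up. Now the compass.

Run:
```python
from h import *
plan([(578.5,-256,150,75.7),(578.5,-256,50,None),(578.5,-256,9,75.7)])
```

```text
t 9.65 pos [610.  -86.4 341.6] xaxis [ 0.002 -0.002 -1.   ] jaw 75.5 w 68.6 F [ 0.  -1.2  0.4] q7 [-0.32  0.24  0.48  1.41 -0.11  1.52  1.47]
-> (578.5, -256, 150, 75.7) 5 rows, turn [-0.2 -0.1  0.1]
{"dp":[0.0384, -0.0023, -0.0344],"twist":[-0.05, -0.02, 0.02]}
{"dp":[0.0384, -0.0023, -0.0344],"twist":[-0.05, -0.02, 0.02]}
{"dp":[0.0384, -0.0023, -0.0344],"twist":[-0.05, -0.02, 0.02]}
{"dp":[0.0383, -0.0023, -0.0344],"twist":[-0.05, -0.02, 0.02]}
{"dp":[0.0383, -0.0023, -0.0344],"twist":[-0.05, -0.02, 0.02]}
-> (578.5, -256, 50, None) 2 rows, turn [0. 0. 0.]
{"dp":[0.05, 0.0, 0.0],"twist":[0.0, 0.0, 0.0]}
{"dp":[0.05, 0.0, 0.0],"twist":[0.0, 0.0, 0.0]}
-> (578.5, -256, 9, 75.7) 1 rows, turn [0. 0. 0.]
{"dp":[0.041, 0.0, 0.0],"twist":[0.0, 0.0, 0.0]}
```

>>> send_rows:
  series:
    - {"dp": [0.038,-0.0023,-0.0345],"twist": [0,0,0],"gripper": 0.8}
    - {"dp": [0.038,-0.0023,-0.0345],"twist": [0,0,0],"gripper": 0.8}
    - {"dp": [0.038,-0.0023,-0.0345],"twist": [0,0,0],"gripper": 0.8}
    - {"dp": [0.038,-0.0023,-0.0345],"twist": [0,0,0],"gripper": 0.8}
    - {"dp": [0.038,-0.0023,-0.0345],"twist": [0,0,0],"gripper": 0.8}
    - {"dp": [0.04,0,0],"twist": [0,0,0],"gripper": 0.8}
    - {"dp": [0.04,0,0],"twist": [0,0,0],"gripper": 0.8}
    - {"dp": [0,0,0],"twist": [0,0,0],"gripper": 0.8}

```text
t: 10.65
eef_pos: [580.0, -248.1, 67.3]
tool_rot: [-0.434, 0.558, 0.437, 0.556]
ft_force: [-0.1, 0.6, 0.4]
width: 68.1
```

Run:
```python
from h import *
a=snap("top"); b=snap("side"); P=a[2]; hsv=cv2.cvtColor(a[0],cv2.COLOR_RGB2HSV).astype(int)
m=(hsv[...,0]>40)&(hsv[...,0]<85)&(hsv[...,1]>80)&(P[...,0]>450)&(P[...,1]>-60)&(P[...,1]<300)&(P[...,2]<40); q=P[m]
print(len(q),q.mean(0),cv2.minAreaRect(q[:,:2].astype(np.float32)) if len(q) else "")
q=b[2]; hs=cv2.cvtColor(b[0],cv2.COLOR_RGB2HSV).astype(int); m=(hs[...,0]>40)&(hs[...,0]<85)&(hs[...,1]>80)&(q[...,1]>-60)&(q[...,1]<300)&(q[...,0]>450)&(q[...,0]<720); print("side",m.sum(),q[m].mean(0),cv2.minAreaRect(q[m][:,:2].astype(np.float32)) if m.sum() else"")
plan([(578.5,-256,30,75.7),(578.5,-256,9,None)])
u=proj("side",[578,-256,20])[0]; x,y=u.astype(int); print(u)
cv2.imwrite("pics/g.png",cv2.resize(b[0][y-45:y+30,x-50:x+50],(800,600),interpolation=cv2.INTER_CUBIC)[...,::-1])
```

```text
1031 [574.77117418  62.50233987   9.22328677] ((575.5905151367188, 62.563270568847656), (111.76322937011719, 122.56809997558594), 75.22493743896484)
side 261 [555.46600799  88.74967878  12.69178559] ((550.2998657226562, 69.11309051513672), (146.56321716308594, 73.32181549072266), 77.41584777832031)
t 10.75 pos [ 582.4 -249.4   71.2] xaxis [ 0.001 -0.    -1.   ] jaw 76.0 w 68.8 F [-0.1 -0.   0.1] q7 [-0.05  0.47  0.5   1.71 -0.26  1.03  1.86]
-> (578.5, -256, 30, 75.7) 1 rows, turn [ 0.3 -0.   0. ]
{"dp":[0.0412, 0.0022, -0.0073],"twist":[0.3, -0.01, 0.05]}
-> (578.5, -256, 9, None) 1 rows, turn [0. 0. 0.]
{"dp":[0.021, 0.0, 0.0],"twist":[0.0, 0.0, 0.0]}
[276.14622117 257.55002581]
```

View pics/g.png

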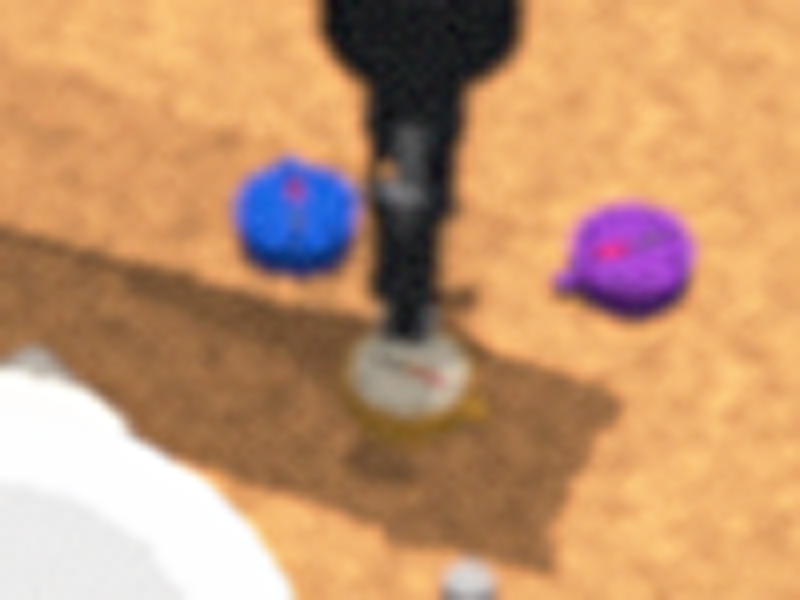

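Brass compass, cream dial at crop (410,375), right under the fingers; blue and purple ones apart.

>>> send_rows:
  series:
    - {"dp": [0.025,0.002,-0.007],"twist": [0,0,0],"gripper": 0.8}
    - {"dp": [0,0,0],"twist": [0,0,0],"gripper": 0.8}
    - {"dp": [0,0,0],"twist": [0,0,0],"gripper": 0.8}

```text
t: 11.12
eef_pos: [579.1, -255.9, 46.9]
tool_rot: [-0.436, 0.557, 0.435, 0.558]
ft_force: [-0.1, -0.8, 0.4]
width: 68.6
```

Run:
```python
from h import *
plan([(578.5,-256,9,75.7)])
```

```text
t 11.125 pos [ 579.1 -255.9   46.9] xaxis [ 0.002 -0.    -1.   ] jaw 76.0 w 68.6 F [-0.1 -0.8  0.4] q7 [-0.03  0.5   0.49  1.73 -0.27  0.98  1.88]
-> (578.5, -256, 9, 75.7) 1 rows, turn [0.3 0.  0.1]
{"dp":[0.0379, 0.0007, -0.0002],"twist":[0.28, 0.0, 0.13]}
```

>>> send_rows:
  series:
    - {"dp": [0.02,0.001,0],"twist": [0,0,0],"gripper": 0.8}
    - {"dp": [0.018,0,0],"twist": [0,0,0],"gripper": 0.8}
    - {"dp": [0,0,0],"twist": [0,0,0],"gripper": 0.8}
    - {"dp": [0,0,0],"twist": [0,0,0],"gripper": 0.4}
    - {"dp": [0,0,0],"twist": [0,0,0],"gripper": 0.4}
    - {"dp": [0,0,0],"twist": [0,0,0],"gripper": 0.4}
  force: 30

```text
t: 11.88
eef_pos: [577.3, -255.7, 7.4]
tool_rot: [-0.435, 0.557, 0.435, 0.557]
ft_force: [-0.6, -0.3, 0.5]
width: 48.9
```

>>> send_rows:
  series:
    - {"dp": [-0.02,0,0],"twist": [0,0,0],"gripper": 0.4}
    - {"dp": [-0.04,0,0],"twist": [0,0,0],"gripper": 0.4}
    - {"dp": [-0.05,0,0],"twist": [0,0,0],"gripper": 0.4}
    - {"dp": [-0.04,0,0],"twist": [0,0,0],"gripper": 0.4}

```text
t: 12.38
eef_pos: [577.3, -256.0, 160.6]
tool_rot: [-0.436, 0.557, 0.434, 0.558]
ft_force: [0.1, 0.3, -1.0]
width: 48.4
```

Run:
```python
from h import *
plan([(535,-70,158,75.7),(577,62.3,158,75.7)],step=45)
```

```text
t 12.375 pos [ 577.3 -256.   160.6] xaxis [ 0.002 -0.001 -1.   ] jaw 75.9 w 48.4 F [ 0.1  0.3 -1. ] q7 [-0.07  0.38  0.54  1.64 -0.2   1.18  1.83]
-> (535, -70, 158, 75.7) 5 rows, turn [ 0.2 -0.   0.1]
{"dp":[0.0005, 0.0172, 0.034],"twist":[0.05, -0.0, 0.03]}
{"dp":[0.0005, 0.0173, 0.034],"twist":[0.05, -0.0, 0.03]}
{"dp":[0.0005, 0.0173, 0.034],"twist":[0.05, -0.0, 0.03]}
{"dp":[0.0005, 0.0173, 0.034],"twist":[0.05, -0.0, 0.03]}
{"dp":[0.0005, 0.0174, 0.034],"twist":[0.05, -0.0, 0.03]}
-> (577, 62.3, 158, 75.7) 4 rows, turn [ 0. -0.  0.]
{"dp":[-0.0, -0.002, 0.0346],"twist":[0.0, -0.0, 0.0]}
{"dp":[-0.0, -0.002, 0.0346],"twist":[0.0, -0.0, 0.0]}
{"dp":[-0.0, -0.002, 0.0346],"twist":[0.0, -0.0, 0.0]}
{"dp":[-0.0, -0.002, 0.0346],"twist":[0.0, -0.0, 0.0]}
```

>>> send_rows:
  series:
    - {"dp": [0,0.0173,0.034],"twist": [0,0,0],"gripper": 0.4}
    - {"dp": [0,0.0173,0.034],"twist": [0,0,0],"gripper": 0.4}
    - {"dp": [0,0.0173,0.034],"twist": [0,0,0],"gripper": 0.4}
    - {"dp": [0,0.0173,0.034],"twist": [0,0,0],"gripper": 0.4}
    - {"dp": [0,0.0173,0.034],"twist": [0,0,0],"gripper": 0.4}
    - {"dp": [0,-0.002,0.0346],"twist": [0,0,0],"gripper": 0.4}
    - {"dp": [0,-0.002,0.0346],"twist": [0,0,0],"gripper": 0.4}
    - {"dp": [0,-0.002,0.0346],"twist": [0,0,0],"gripper": 0.4}

```text
t: 13.38
eef_pos: [565.7, 30.4, 158.6]
tool_rot: [-0.435, 0.557, 0.435, 0.558]
ft_force: [-0.6, -1.2, -1.1]
width: 48.7
```

>>> send_rows:
  series:
    - {"dp": [0,-0.002,0.0346],"twist": [0,0,0],"gripper": 0.4}
    - {"dp": [0,0,0],"twist": [0,0,0],"gripper": 0.4}
    - {"dp": [0,0,0],"twist": [0,0,0],"gripper": 0.4}

```text
t: 13.75
eef_pos: [575.6, 61.9, 157.8]
tool_rot: [-0.435, 0.557, 0.435, 0.558]
ft_force: [-0.5, -1.6, -1.1]
width: 49.3
```

Run:
```python
from h import *
plan([(577,62.3,60,75.7),(577,62.3,20,None)],step=45)
b=snap("side"); a=snap("top")
cv2.imwrite("pics/k.png",np.hstack([cv2.resize(b[0][130:230,200:320],(480,400)),cv2.resize(a[0][150:250,180:260],(320,400))])[...,::-1])
```

```text
t 13.75 pos [575.6  61.9 157.8] xaxis [ 0.001 -0.    -1.   ] jaw 75.9 w 49.3 F [-0.5 -1.6 -1.1] q7 [-0.51  0.25  0.38  1.76 -0.1   1.14  1.23]
-> (577, 62.3, 60, 75.7) 3 rows, turn [ 0.2 -0.   0. ]
{"dp":[0.0326, -0.0004, 0.0002],"twist":[0.08, -0.0, 0.02]}
{"dp":[0.0326, -0.0004, 0.0002],"twist":[0.08, -0.0, 0.02]}
{"dp":[0.0326, -0.0004, 0.0002],"twist":[0.08, -0.0, 0.02]}
-> (577, 62.3, 20, None) 1 rows, turn [0. 0. 0.]
{"dp":[0.04, 0.0, 0.0],"twist":[0.0, 0.0, 0.0]}
```

View pics/k.png

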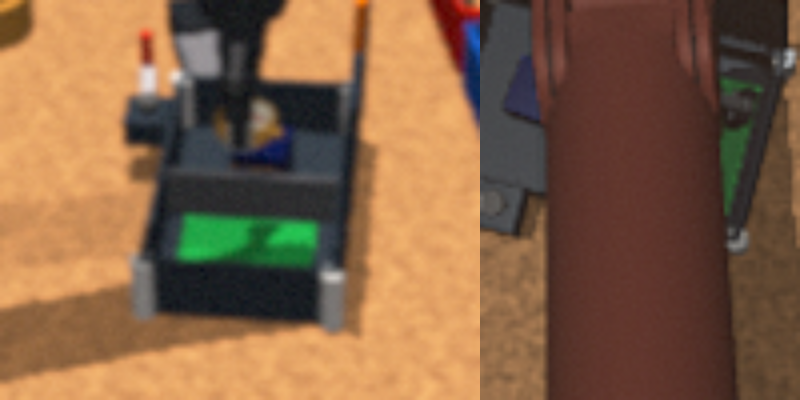

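Run:
```python
from h import *
b=snap("side"); u=proj("side",[577,62,155])[0]; x,y=u.astype(int)
cv2.imwrite("pics/l.png",cv2.resize(b[0][y-18:y+22,x-25:x+25],(800,640),interpolation=cv2.INTER_CUBIC)[:600,:,::-1])
P=b[2]; im=b[0].astype(int); m=(np.hypot(P[...,0]-577,P[...,1]-62)<36)&(P[...,2]>125)&(P[...,2]<172)&(im[...,0]>110)
q=P[m]; c=q.mean(0); w,s,vt=np.linalg.svd(q-c); print(len(q),c,s/np.sqrt(len(q)),vt[2]); print(q[::4].round().tolist())
```

```text
44 [591.37777184  50.86097711 165.52675398] [12.71587667  9.08389873  3.60792265] [-0.04718725  0.11848542 -0.99183394]
[[590.0, 75.0, 170.0], [597.0, 76.0, 165.0], [599.0, 65.0, 168.0], [602.0, 60.0, 167.0], [597.0, 53.0, 168.0], [600.0, 50.0, 166.0], [592.0, 43.0, 168.0], [585.0, 38.0, 168.0], [599.0, 45.0, 161.0], [591.0, 38.0, 163.0], [584.0, 31.0, 165.0]]
```

View pics/l.png

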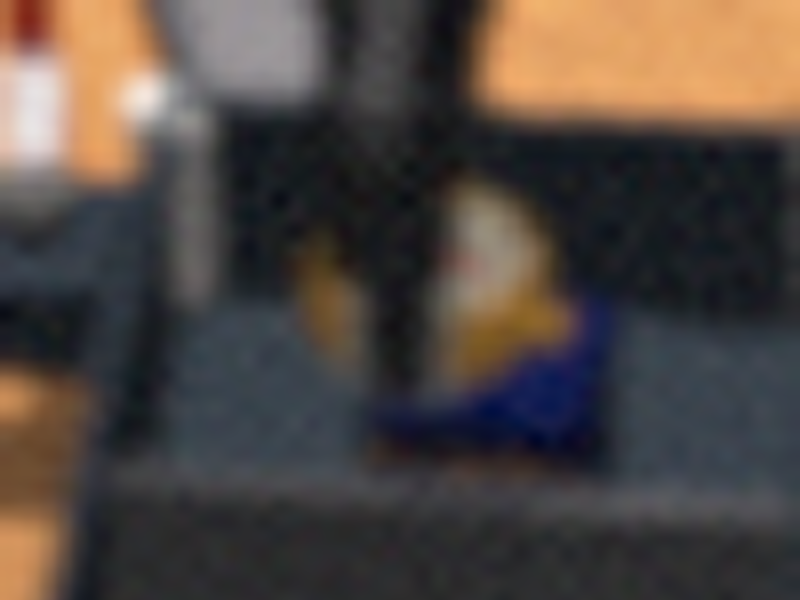

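Compass held nearly level (dial at z≈167, normal within ~7° noise), nothing else disturbed. Descend.

>>> send_rows:
  series:
    - {"dp": [0.035,-0.001,0],"twist": [0,0,0],"gripper": 0.4}
    - {"dp": [0.035,0,0],"twist": [0,0,0],"gripper": 0.4}
    - {"dp": [0.03,0,0],"twist": [0,0,0],"gripper": 0.4}
    - {"dp": [0.02,0,0],"twist": [0,0,0],"gripper": 0.4}
    - {"dp": [0.01,0,0],"twist": [0,0,0],"gripper": 0.4}
    - {"dp": [0,0,0],"twist": [0,0,0],"gripper": 0.4}
    - {"dp": [0,0,0],"twist": [0,0,0],"gripper": 0.4}

```text
t: 14.78
eef_pos: [577.2, 62.4, 27.9]
tool_rot: [-0.435, 0.557, 0.435, 0.558]
ft_force: [0.1, -0.4, -0.6]
width: 48.7
```

>>> send_rows:
  series:
    - {"dp": [0.003,0,0],"twist": [0,0,0],"gripper": 0.4}
    - {"dp": [0.002,0,0],"twist": [0,0,0],"gripper": 0.4}
    - {"dp": [0.002,0,0],"twist": [0,0,0],"gripper": 0.4}
    - {"dp": [0,0,0],"twist": [0,0,0],"gripper": 0.4}
    - {"dp": [0,0,0],"twist": [0,0,0],"gripper": 0.4}

```text
t: 15.4
eef_pos: [576.6, 62.4, 19.9]
tool_rot: [-0.435, 0.557, 0.435, 0.557]
ft_force: [0.0, 0.1, -0.7]
width: 48.6
```

>>> send_rows:
  series:
    - {"dp": [0.001,0,0],"twist": [0,0,0],"gripper": 0.4}
    - {"dp": [0,0,0],"twist": [0,0,0],"gripper": 0.4}

```text
t: 15.65
eef_pos: [576.5, 62.5, 18.9]
tool_rot: [-0.435, 0.557, 0.435, 0.557]
ft_force: [0.4, -0.4, -0.7]
width: 48.3
```

>>> send_rows:
  series:
    - {"dp": [0.001,0,0],"twist": [0,0,0],"gripper": 0.4}
    - {"dp": [0,0,0],"twist": [0,0,0],"gripper": 0.4}

```text
t: 15.9
eef_pos: [576.5, 62.5, 17.8]
tool_rot: [-0.435, 0.557, 0.435, 0.557]
ft_force: [1.5, 0.3, -0.6]
width: 48.5
```

>>> send_rows:
  series:
    - {"dp": [0.0007,0,0],"twist": [0,0,0],"gripper": 0.4}
    - {"dp": [0,0,0],"twist": [0,0,0],"gripper": 0.4}

```text
t: 16.15
eef_pos: [576.6, 62.4, 17.3]
tool_rot: [-0.435, 0.557, 0.435, 0.557]
ft_force: [-1.0, -0.2, 0.3]
width: 48.6
```

Contact beginning (z force −0.6 → +0.3). One more small step, then release slowly.

>>> send_rows:
  series:
    - {"dp": [0.0006,0,0],"twist": [0,0,0],"gripper": 0.4}
    - {"dp": [0,0,0],"twist": [0,0,0],"gripper": 0.4}

```text
t: 16.4
eef_pos: [576.6, 62.4, 17.2]
tool_rot: [-0.435, 0.557, 0.435, 0.557]
ft_force: [-2.7, -0.7, 7.2]
width: 48.7
```

>>> send_rows:
  series:
    - {"dp": [0,0,0],"twist": [0,0,0],"gripper": 0.64}
    - {"dp": [0,0,0],"twist": [0,0,0],"gripper": 0.74}
    - {"dp": [0,0,0],"twist": [0,0,0],"gripper": 0.74}
    - {"dp": [-0.02,0,0],"twist": [0,0,0],"gripper": 0.74}
    - {"dp": [-0.05,0,0],"twist": [0,0,0],"gripper": 0.74}
    - {"dp": [-0.055,0,0],"twist": [0,0,0],"gripper": 0.74}
    - {"dp": [-0.055,0,0],"twist": [0,0,0],"gripper": 0.74}
    - {"dp": [-0.02,0.02,-0.04],"twist": [0,0,0],"gripper": 0.74}

```text
t: 17.4
eef_pos: [549.6, 30.6, 220.0]
tool_rot: [-0.437, 0.555, 0.436, 0.558]
ft_force: [-0.2, -0.6, -0.7]
width: 63.5
```

>>> send_rows:
  series:
    - {"dp": [0,0.02,-0.05],"twist": [0,0,0],"gripper": 0.74}
    - {"dp": [0,0.02,-0.055],"twist": [0,0,0],"gripper": 0.74}
    - {"dp": [0,0.02,-0.055],"twist": [0,0,0],"gripper": 0.74}
    - {"dp": [0,0.02,-0.055],"twist": [0,0,0],"gripper": 0.74}
    - {"dp": [0,0,-0.03],"twist": [0,0,0],"gripper": 0.74}
    - {"dp": [0,0,0],"twist": [0,0,0],"gripper": 0.74}
    - {"dp": [0,0,0],"twist": [0,0,0],"gripper": 0.74}

```text
t: 18.27
eef_pos: [410.8, -189.1, 216.6]
tool_rot: [-0.435, 0.557, 0.435, 0.557]
ft_force: [-0.7, -0.9, 0.0]
width: 63.1
```

Run:
```python
from h import *
plan([])
a=snap("top"); b=snap("side")
P=a[2]; hsv=cv2.cvtColor(a[0],cv2.COLOR_RGB2HSV).astype(int)
rg=(P[...,0]>480)&(P[...,0]<660)&(P[...,1]>-20)&(P[...,1]<150)
m=rg&(hsv[...,0]>40)&(hsv[...,0]<85)&(hsv[...,1]>80)&(P[...,2]<25); q=P[m]; r=cv2.minAreaRect(q[:,:2].astype(np.float32)); print("pad",r)
m=(np.hypot(P[...,0]-r[0][0],P[...,1]-r[0][1])<45)&(P[...,2]>20)&(P[...,2]<45)&~((hsv[...,0]>40)&(hsv[...,0]<85)&(hsv[...,1]>80)); q=P[m]; c=q.mean(0); s=np.linalg.svd(q-c)[2][2]; print("compass",len(q),c,cv2.minEnclosingCircle(q[:,:2].astype(np.float32)),s)
cv2.imwrite("pics/m.png",np.hstack([cv2.resize(b[0][120:220,200:300],(400,400)),cv2.resize(a[0][130:230,160:260],(400,400))])[...,::-1])
```

```text
t 18.275 pos [ 410.8 -189.1  216.6] xaxis [-0.  0. -1.] jaw 76.0 w 63.1 F [-0.7 -0.9  0. ] q7 [-0.3  -0.1   0.6   1.98  0.06  1.25  1.61]
pad ((575.2781372070312, 62.249237060546875), (111.73873901367188, 121.52896881103516), 75.80314636230469)
compass 155 [576.05936524  60.05770502  27.92056189] ((577.4276123046875, 58.589664459228516), 26.774456024169922) [-0.00459853 -0.00384982  0.99998202]
```

View pics/m.png

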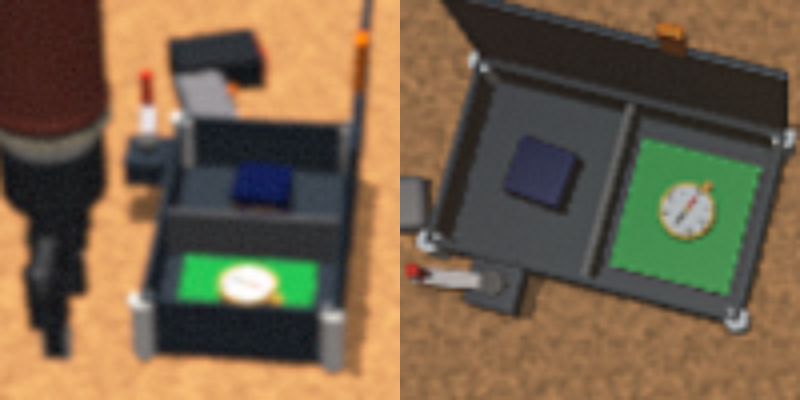

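Compass (right half, (687,208)) lies dial up in the middle of the pad at (688,215), about 2 mm off by measurement. Lever and ring box are fine. I'll check the lid angle, then hand in.

Run:
```python
from h import *
u=np.array([np.cos(-.25),np.sin(-.25)])
for n in ("top","side"):
    im,d,P=snap(n); h=cv2.cvtColor(im,cv2.COLOR_RGB2HSV).astype(int)
    m=(h[...,0]<22)&(h[...,1]>180)&(P[...,2]>210)&(P[...,0]>600)&(P[...,1]>0)&(P[...,1]<130); q=P[m]
    if len(q):
        c=np.median(q,0); print(n,len(q),c, "local x from hinge",(c[:2]-[665.5,59.5])@u)
    m=(h[...,1]<150)&(h[...,2]<110)&(P[...,2]>90)&(P[...,0]>600)&(P[...,1]>-20)&(P[...,1]<280); q=P[m]
    x=(q[:,:2]-[665.5,59.5])@u; f=np.polyfit(q[:,2],x,1); print(n,"lid angle",1.5708+np.arctan(f[0]),len(q))
```

```text
top 23 [667.72755194  53.23984289 277.29533562] local x from hinge 3.707090395777471
top lid angle 1.6134921527629997 1086
side 33 [670.6760054   48.7378325  265.73137971] local x from hinge 7.677698774523543
side lid angle 1.558211647199168 49
```

```bash
python3 -c "
from h import *
print(bot.sign_off())"
```

```text
the job is handed in; nothing more can be done
None
```

The job is done and handed in at about 18.5 s. I swung the lever clear, then raised the lid by its tab. The brass compass went down onto the green pad, lowered until the wrist force showed contact before I opened the fingers.

Last checks:
- **Compass:** it lies level, dial up, about 2–4 mm from the pad centre depending on the estimate. Its dial is at z ≈ 28, as expected.
- **Lever:** I left it at about 1.7 rad, and the last picture shows it off the lid.
- **Lid:** it stands at about 1.61 rad by the top camera and 1.62 by the tool path. A weak side-camera fit, with only 49 points, gave 1.56; the three agree that the lid is upright.
- **Other goods:** the last picture shows the ring box in its bay and the scanner in place. I touched none of the other goods, but I did not measure them again afterwards.

The gripper ended clear of everything. No force reading at the end of a move was above about 11 N.

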